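Shut the test nest and hold the run lever

ROBOT

A 7-joint arm with a two-finger parallel gripper is mounted at the origin on the work surface. World frame = base frame: x ahead of the robot, y to its left, z up, the work surface at z = 0. Lengths are in mm, angles in degrees, forces in N, time in s.
With the tool pointing down it reaches from about 350 to 775 mm from the base axis. Payload 3.1 kg.
Tool frame: the origin (TCP) lies midway between the tips of the shut fingers; the grasp point (between the pads) lies 19 mm behind it; x points along the fingers, y is the direction in which the jaws open and shut, and the axes are right-handed (so a half turn about x gives the same grasp; the last joint's range is limited). The gripper opens to 85 mm and grips with 20 to 120 N. Pads are 22 mm wide; open, the fingers measure 114 mm over their backs; the gripper's body (76 mm by 85 mm) begins 54 mm behind the grasp point. The pads swing forward as they close: fully open they stand 13 mm farther back than shut.
Start: joints at [67.741, 17.813, 0.802, 86.603, -0.252, 75.585, -1.558], TCP at [186.973, -517.261, 231.304] pointing down, gripper open.
Joint ranges: [-154.91, 154.91], [-16.99, 109.72], [-72.82, 74.43], [7.12, 147.25], [-82.49, 262.49], [11.32, 116.49], [-174.64, 174.64]. Speed limits (degrees/s): [159.86, 159.86, 180, 180, 180, 180, 180].

INTERFACE

Orientations are given as [roll, pitch, yaw] about the fixed x, y, z axes, in that order (R = Rz(yaw) Ry(pitch) Rx(roll)).
In Python, from station import manip gives the robot as it stands.
- The arm moves only by the shell command python3 -m creep 'ROWS'. ROWS is JSON, a list that holds one entry, the list of rows, each a list of 7 numbers: the shift along the tool's x, y, z in m, then the turn, a rotation vector about the tool's x, y, z in rad, then the closure, from 0 (fully open) to 1 (shut). In form: [[[x, y, z, wx, wy, wz, grip], ...]]. A call has 1 to 10 rows; each row shifts and turns the commanded pose from where the row before left it, along the tool's axes as they then stand; what a row does not reach is not made up. A row lasts 1/8 s, in which the tool goes at most 62.5 mm and 10.7 degrees, less where a joint would pass 70% of its speed; a pose out of reach is approached as far as the arm can. A call is refused whole if a number of a shift passes 0.0625 or a number of a turn 0.188, either way. A call with a gripper value outside its range is refused whole. The fingers move at their own pace and stop on an object; the grip force is fixed at half the most. Time passes only in rows, so rows that do not move let the fingers close. It gives the time, the measured TCP pose, the force and the opening at its end, in the units of the state.
- manip.observe(): the state, without advancing time (a new reading comes with each control period).
- manip.read_camera(name): name is "side" or "top"; returns a dict with "color" (384x512x3 uint8, red, green, blue), "camera_matrix" (3x3 intrinsics, pixels), "R" (3x3) and "t" (3): a world point X has camera coordinates R X + t. Camera axes: x right, y down, z forward; pixel columns grow to the right and rows downward; lengths in mm; the calibration is good to about 2 mm. A picture is of the moment at which its call begins. There is no depth.
- manip.finish_job(): hands the job in, once; it reports no verdict.
The state is a dict: "clock": time; "joint_pos": joint angles; "joint_vel": joint speeds; "joint_torque": joint torques, N m; "eef_pos": TCP position; "tool_rot": TCP orientation; "ft_force": force on the tool from outside, world axes, zero at the start; "wrist_torque": the same for the moment, N m; "opening": finger opening in mm.
Only numpy, scipy, OpenCV 4.12 (cv2) and the standard library are available. Lean on these libraries where they do the work, as an engineer would, in place of code of your own. Each camera call takes 0.05 s, during which the arm holds its last target.

TASK

Run a test on the bench tester: press the test nest's lid down until it snaps shut, then flip the safety catch right over, away from the lever it guards, and then pull the lever towards the robot, all the way to its stop. The program finishes while the gripper is still holding the lever there against its spring, with the lid shut and the catch flipped; leave the tray, the spare housing and the screwdriver where they are.

Things in the scene. Friction and masses are not known exactly. Their poses are not given: they have to be found in the camera images.
- nest: fixed aluminium test nest, an open box 160 (x) x 160 (y) x 75 mm tall with a white plastic housing inside; origin at the centre of its underside; its front, with the small steel spring keeper, faces its own -x; the lid is hinged on its +x rim
- lid (a joint): angle of the grey lid (164 front to back, 160 wide, 8 mm thick) about its hinge along the nest's y; 0 = shut, positive = front edge raised, at most 1.3 rad. Stiff hinge: it stays where left; about 3 N moves it. At about 0.08 rad a nib under its front edge meets the spring keeper; about 10 N down on the pad snaps it past, and it then stays within 0.02 rad of shut
- lid_hinge (a point): point on the lid's hinge axis, mid-width, at the lid's underside, 76 mm above the bench (80 mm towards +x of the nest's origin)
- lid_pad (a point): centre of the top face of the black rubber press pad near the lid's front edge (pad 30 x 90 mm, standing 4 mm above the lid's top); it moves with the lid: in the lid it lies 138 mm in front of the hinge and 12 mm above the lid's underside
- console: fixed hold-to-run lever console, steel base plate 160 (x) x 200 (y) x 12 mm with a grey block 90 x 90 mm, its top 70 mm above the bench; origin under the lever's pivot at bench height; its front faces its own -x; the catch sits on its +y side
- lever (a joint): angle of the lever (steel bail: two side arms 116 mm apart, round black crossbar 22 mm thick, 132 mm long, along console y). 0 = rest, leaning 0.35 rad back to console +x; grows as pulled to the front (-x), stop at 0.9 rad. A spring drives it back: 3 N at the crossbar at first, 8 N at the stop. With the catch closed it moves no more than about 0.1 rad
- lever_grip (a point): centre of the crossbar, on its axis, 130 mm from the lever's pivot, 167 mm above the bench at rest; the bar is free to grasp here from above with the fingers in front of and behind it (closing along console x); nothing stands within 80 mm below it except the block's top
- lever_hinge (a point): point on the lever's pivot axis (along console y), mid-width, 45 mm above the bench
- catch (a joint): angle of the steel flip-over catch, turning on a shaft along console x: a level blade lies in front of the lever's +y arm, a thumb lug stands up at the shaft's front end. 0 = closed; grows as the lug is pushed over outwards to console +y and the blade swings up; stop at 1.8 rad. The blade clears the lever from about 1.1 rad. About 1 N at the lug moves it; it stays where left
- catch_tip (a point): middle of the thumb lug's free end, 50 mm from the shaft axis; the lug is 22 mm wide along console x, 8 mm thick, and 140 mm above the bench when closed
- catch_hinge (a point): point on the catch's shaft axis straight under the lug (62 mm in front of the lever's pivot, 95 mm towards console +y), 90 mm above the bench; behind it along console +x, from 19 mm on, stands the grey bearing post, 24 mm wide, 102 mm tall
- tray: bystander: white compartment tray 100 x 170 x 25 mm with orange parts; origin under its centre
- spare: bystander: loose white plastic housing 100 x 85 x 35 mm; origin under its centre
- driver: bystander: screwdriver lying on the bench; its shaft along its own x
Things that resemble listed ones, but are neither listed nor needed, are in the scene too. There is more than one size of the nest; the job needs the larger.

How it is judged:
By the outcome, as a careful person would: the job done as asked, in the order asked, and still so for the second after the job is handed in, while the arm keeps its last pose, push and grip.
It also fails if it takes over 64 s, if anything falls off the work surface, if the arm or the gripper's body presses on something with over 40 N, if the wrist force passes 120 N, or if a joint passes its speed limit or range.

## Working session

There is one attempt and no reset: what is moved stays moved. The work goes in short steps, Python scripts to look and compute and a shell command to move; the robot and the scene stay as the last step left them, time stands still between calls to the robot, and variables do not carry over. Pictures are saved under pics/ and viewed, and the job is handed in when it is done.

```bash
mkdir -p pics; ls; python3 - <<'E'
from station import manip
import cv2
s=manip.observe();print(s)
for n in("side","top"):
    c=manip.read_camera(n);cv2.imwrite(f"pics/{n}0.png",cv2.resize(c["color"][:,:,::-1],(800,600),interpolation=cv2.INTER_CUBIC));print(n,c["camera_matrix"],c["R"],c["t"])
E
```

```text
pics
{'clock': 0.0, 'joint_pos': array([67.74091376, 17.86148487,  0.80283052, 86.6916712 , -0.25154591,
       75.58315265, -1.55897282]), 'joint_vel': array([-0.02904336,  0.04126995, -0.03966907,  0.03178761, -0.08598669,
       -0.00127801,  0.03534123]), 'joint_torque': array([ 3.07598930e-04, -3.79913235e+01,  1.45965130e-01, -2.30591065e+01,
        1.21332047e-02,  1.36779266e-02,  7.13231245e-06]), 'eef_pos': array([ 186.69003808, -516.58048762,  230.21309137]), 'tool_rot': array([-87.26681338,  89.86544236, 112.60595656]), 'ft_force': array([-0.39688199,  0.44167158,  0.17391325]), 'wrist_torque': array([ 0.00836324, -0.09448789, -0.00884325]), 'opening': 85.24591839274356}
side [[398.89223051   0.         255.14964633]
 [  0.         398.89223051 194.80048175]
 [  0.           0.           1.        ]] [[-0.91898524 -0.39402856 -0.01440887]
 [-0.27642899  0.66990779 -0.68906499]
 [ 0.2811639  -0.62925753 -0.72455629]] [ 558.73912965  245.98166145 1237.47531171]
top [[492.7500648    0.         251.253642  ]
 [  0.         492.7500648  194.92285567]
 [  0.           0.           1.        ]] [[ 0.01254108 -0.99988708 -0.00827987]
 [-0.99580922 -0.01173888 -0.0906984 ]
 [ 0.09059096  0.00938263 -0.99584399]] [  32.29398162  604.38502289 1384.58125045]
```

View pics/side0.png

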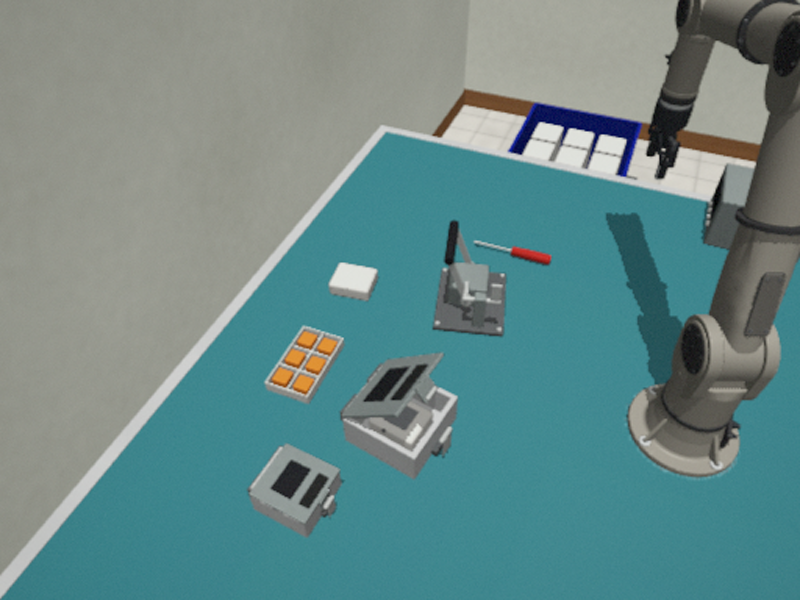

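View pics/top0.png

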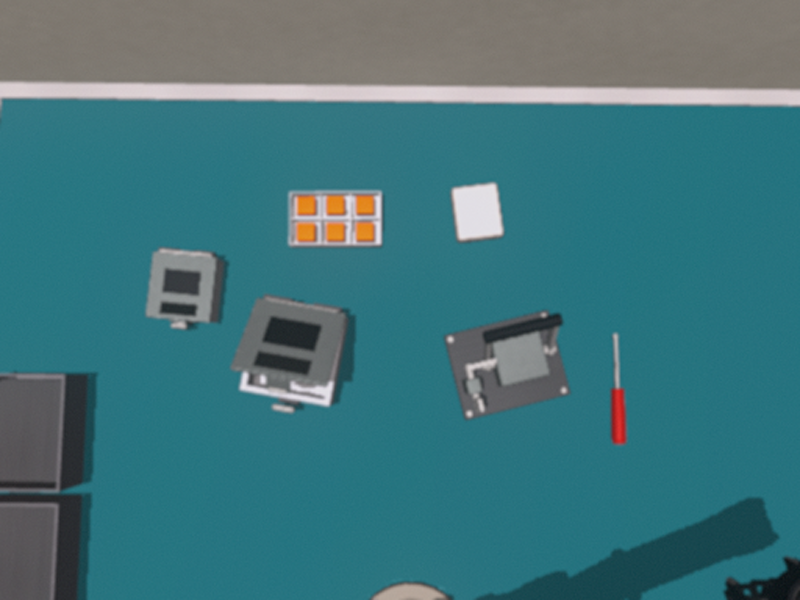

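The side view shows the nest with its lid ajar at (400,410), a smaller shut nest at (295,490), and the console at (470,290). In the top view these are at (290,350), (185,285) and (507,365). The smaller nest could be mistaken for mine. The larger, open one is the one I want. Next I'll take close crops.

```bash
cat > h.py <<'E'
import numpy as np,cv2
from station import manip
def crop(n,u0,v0,w,h,name,k=None):
    c=manip.read_camera(n);im=c["color"][v0:v0+h,u0:u0+w,::-1];k=k or min(800//w,600//h)
    cv2.imwrite("pics/"+name,cv2.resize(im,None,fx=k,fy=k,interpolation=cv2.INTER_CUBIC));print(name,"scale",k,"origin",u0,v0)
K={"side":np.array([[398.89223051,0,255.14964633],[0,398.89223051,194.80048175],[0,0,1]]),"top":np.array([[492.7500648,0,251.253642],[0,492.7500648,194.92285567],[0,0,1]])}
R={"side":np.array([[-0.91898524,-0.39402856,-0.01440887],[-0.27642899,0.66990779,-0.68906499],[0.2811639,-0.62925753,-0.72455629]]),"top":np.array([[0.01254108,-0.99988708,-0.00827987],[-0.99580922,-0.01173888,-0.0906984],[0.09059096,0.00938263,-0.99584399]])}
T={"side":np.array([558.73912965,245.98166145,1237.47531171]),"top":np.array([32.29398162,604.38502289,1384.58125045])}
def proj(n,X):
    x=np.asarray(X,float)@R[n].T+T[n];p=x@K[n].T;return p[...,:2]/p[...,2:]
def atz(n,uv,z):
    d=R[n].T@np.linalg.solve(K[n],[uv[0],uv[1],1]);o=-R[n].T@T[n];return o+d*(z-o[2])/d[2]
E
python3 - <<'E'
from h import *
crop("top",140,180,100,90,"tn.png")
crop("top",275,190,100,90,"tc.png")
crop("side",205,215,100,90,"sn.png")
crop("side",265,135,75,85,"sc.png")
E
```

```text
tn.png scale 6 origin 140 180
tc.png scale 6 origin 275 190
sn.png scale 6 origin 205 215
sc.png scale 7 origin 265 135
```

View pics/tn.png

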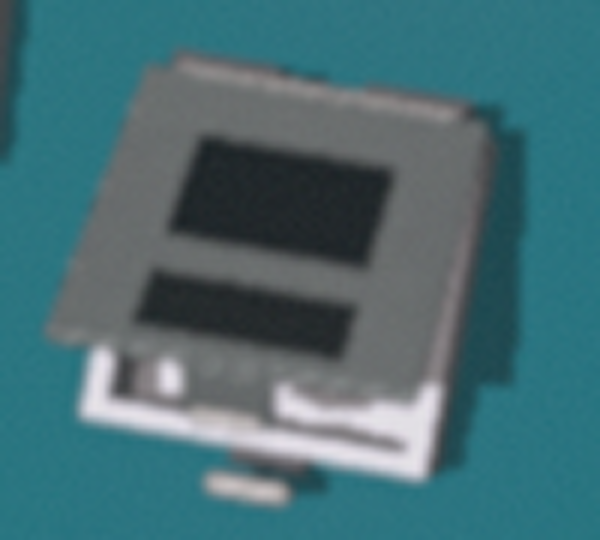

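View pics/tc.png

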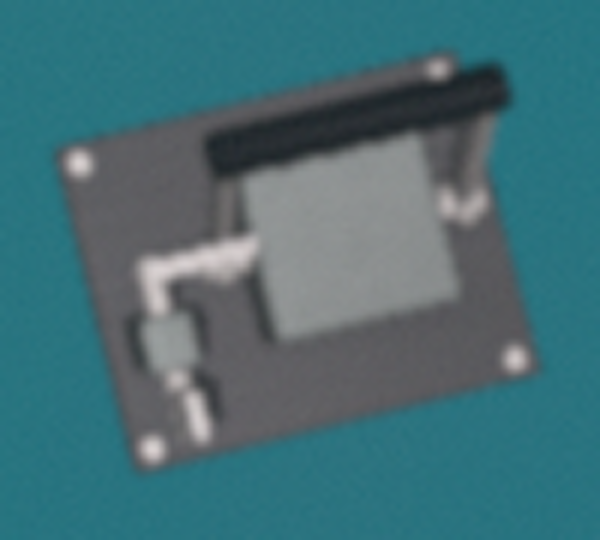

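View pics/sn.png

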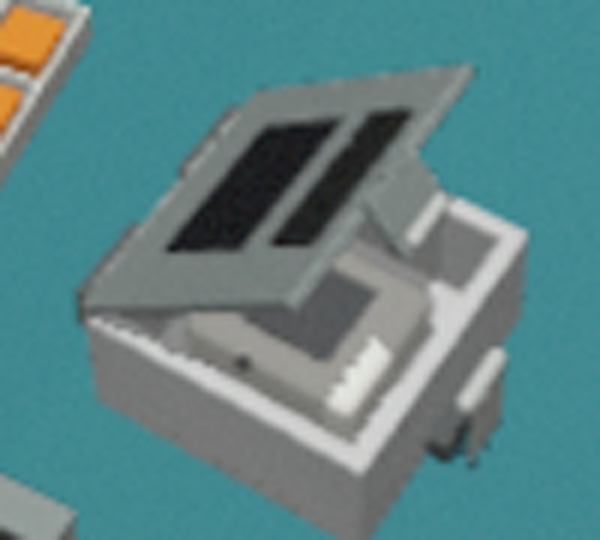

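View pics/sc.png

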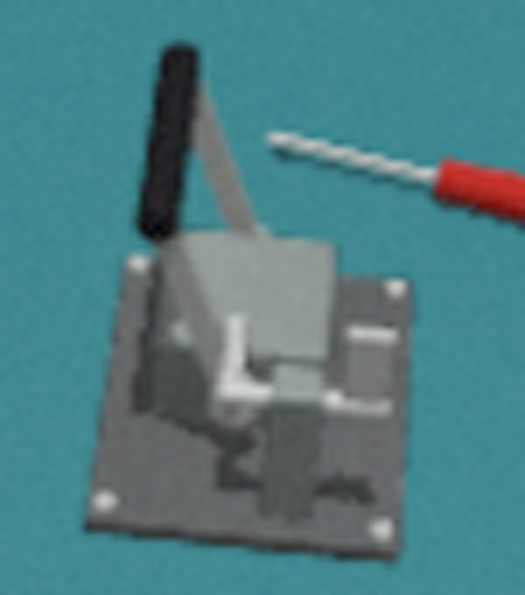

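```bash
cat >> h.py <<'E'
def px(p,k,u0,v0): return (np.array(p,float)+.5)/k-.5+[u0,v0]
def loc(x,y,yaw,P):
    P=np.asarray(P,float);c,s=np.cos(yaw),np.sin(yaw);return np.stack([x+c*P[...,0]-s*P[...,1],y+s*P[...,0]+c*P[...,1],P[...,2]],-1)
def lid(q,f,y,h): # f in front of hinge, h above underside
    return [80-f*np.cos(q)-h*np.sin(q)*-1*-1*-1 if 0 else 80-f*np.cos(q)+h*np.sin(q),y,76+f*np.sin(q)+h*np.cos(q)]
E
cat > fit.py <<'E'
from h import *
from scipy.optimize import least_squares
TN=(6,140,180);TC=(6,275,190);SN=(6,205,215);SC=(7,265,135)
nest=[("top",TN,(80,418),[-80,80,75]),("top",TN,(430,480),[-80,-80,75]),("side",SN,(360,470),[-80,80,75]),("side",SN,(527,232),[-80,-80,75])]
lidp=[("top",TN,(48,338),(164,80,8)),("top",TN,(412,402),(164,-80,8)),("side",SN,(295,307),(164,80,4)),("side",SN,(474,68),(164,-80,4)),
 ("top",TN,(155,270),(153,45,12)),]
lidp=lidp[:4]+[("top",TN,(137,322),(153,45,12)),("top",TN,(342,358),(153,-45,12)),("side",SN,(312,245),(153,45,12)),("side",SN,(412,110),(153,-45,12))]
def fn(p):
    r=[]
    for n,c,q,P in nest: r+=list(proj(n,loc(*p[:3],P))-px(q,*c))
    for n,c,q,a in lidp: r+=list(proj(n,loc(*p[:3],lid(p[3],*a)))-px(q,*c))
    return np.array(r)
a=atz("top",px((255,300),*TN),76)
s=least_squares(fn,[a[0],a[1],0,.4],loss="soft_l1")
print("nest",s.x[:2],np.degrees(s.x[2]),s.x[3]);print(np.round(fn(s.x).reshape(-1,2),1).tolist())
n=s.x;print("hinge",loc(*n[:3],[80,0,76]),"pad",loc(*n[:3],lid(n[3],138,0,12)),"pad shut",loc(*n[:3],lid(0,138,0,12)))
X0=p=None
con=[("top",TC,(60,150),(80,100)),("top",TC,(450,53),(80,-100)),("top",TC,(540,372),(-80,-100)),("top",TC,(138,472),(-80,100)),
("side",SC,(125,253),(80,-100)),("side",SC,(412,275),(-80,-100)),("side",SC,(85,526),(80,100)),("side",SC,(400,556),(-80,100))]
pts=[("top",TC,(210,152),[44.6,66,167]),("top",TC,(505,85),[44.6,-66,167]),("side",SC,(182,48),[44.6,-66,167]),("side",SC,(155,232),[44.6,66,167]),
("top",TC,(198,415),[-62,95,140]),("side",SC,(372,332),[-62,95,140])]
def fc(p):
    r=[]
    for m,c,q,P in con: r+=list(proj(m,loc(*p[:3],[P[0]+p[3],P[1]+p[4],12]))-px(q,*c))
    for m,c,q,P in pts: r+=list(proj(m,loc(*p[:3],P))-px(q,*c))
    return np.array(r)
a=atz("top",px((330,250),*TC),70)
s=least_squares(fc,[a[0],a[1],.2,0,0],loss="soft_l1");c=s.x
print("console",c[:2],np.degrees(c[2]),"plate off",c[3:]);print(np.round(fc(c).reshape(-1,2),1).tolist())
print("grip",loc(*c[:3],[44.6,0,167]),"tip",loc(*c[:3],[-62,95,140]),"chinge",loc(*c[:3],[-62,95,90]))
g=.35-.9
print("grip end",loc(*c[:3],[130*np.sin(g),0,45+130*np.cos(g)]))
E
python3 fit.py
```

```text
nest [512.75165621 214.04027086] -9.196596934792518 0.6779914574373008
[[0.6, 0.0], [-0.5, -0.2], [0.1, 0.4], [-0.1, -0.0], [-0.3, -0.4], [1.2, -0.1], [-0.2, 0.6], [0.0, 0.3], [-0.4, 0.4], [0.2, 0.5], [-0.3, -0.5], [0.0, -0.4]]
hinge [591.72331697 201.25446632  76.        ] pad [493.05578134 217.229106   171.90374498] pad shut [455.49720217 223.30997915  88.        ]
console [ 512.2611825  -186.78114348] 14.649262293253853 plate off [-10.53591417  19.43437588]
[[-1.2, 0.1], [0.9, -0.4], [0.4, 0.5], [-0.4, 0.7], [-0.4, 0.0], [0.0, 0.7], [-0.5, -0.9], [-0.1, -0.5], [-0.2, 1.1], [0.3, -0.1], [-0.5, 1.0], [-0.2, -0.6], [0.1, 0.1], [-0.4, -0.1]]
grip [ 555.41132955 -175.50174591  167.        ] tip [ 428.25105051 -110.54927531  140.        ] chinge [ 428.25105051 -110.54927531   90.        ]
grip end [ 446.52073401 -203.96561922  155.82818787]
```

The model fits both views to about 1 px (roughly 3 mm). The heights and sizes agree with the description, and the nest is the larger one with its lid at 0.68 rad. Next is a helper that works out shifts in tool axes.

```bash
cat >> h.py <<'E'
from scipy.spatial.transform import Rotation as Ro
NEST=(512.75,214.04,np.radians(-9.2));CON=(512.26,-186.78,np.radians(14.65))
def state(v=1):
    s=manip.observe();M=Ro.from_euler("xyz",s["tool_rot"],degrees=True).as_matrix()
    if v: print("t",round(float(s["clock"]),2),"pos",s["eef_pos"].round(1),"F",s["ft_force"].round(1),"open",round(float(s["opening"]),1))
    return s,M
def down(jaw): # tool x down, y along jaw azimuth (rad)
    x=np.array([0,0,-1.]);y=np.array([np.cos(jaw),np.sin(jaw),0]);return np.stack([x,y,np.cross(x,y)],1)
def need(target,jaw=None):
    s,M=state()
    print("shift tool mm",(M.T@(np.array(target)-s["eef_pos"])).round(1))
    if jaw is not None:
        for j in(jaw,jaw+np.pi): print("turn rad",Ro.from_matrix(M.T@down(j)).as_rotvec().round(3))
E
python3 - <<'E'
from h import *
s,M=state();print(M.round(3))
need([493,217,240],NEST[2]);need([493,217,240],NEST[2]+np.pi/2);need([493,217,240],CON[2])
E
```

```text
t 0.3 pos [ 186.9 -517.   230.9] F [-0.3 -0.2 -0.5] open 85.5
[[-0.     0.34  -0.94 ]
 [ 0.001 -0.94  -0.34 ]
 [-1.    -0.001  0.   ]]
t 0.3 pos [ 186.9 -517.   230.9] F [-0.3 -0.2 -0.5] open 85.5
shift tool mm [  -8.6 -586.3 -537.4]
turn rad [-1.063e+00 -0.000e+00  1.000e-03]
turn rad [2.078e+00 1.000e-03 0.000e+00]
t 0.3 pos [ 186.9 -517.   230.9] F [-0.3 -0.2 -0.5] open 85.5
shift tool mm [  -8.6 -586.3 -537.4]
turn rad [-2.634e+00 -1.000e-03  0.000e+00]
turn rad [0.507 0.    0.001]
t 0.3 pos [ 186.9 -517.   230.9] F [-0.3 -0.2 -0.5] open 85.5
shift tool mm [  -8.6 -586.3 -537.4]
turn rad [-1.48e+00 -1.00e-03  1.00e-03]
turn rad [1.662e+00 1.000e-03 1.000e-03]
```

```bash
python3 -m creep '[[[0,-0.02,-0.018,0,0,0,1],[-0.005,-0.04,-0.037,0,0,0,1],[-0.005,-0.045,-0.041,0,0,0,1],[0,-0.045,-0.041,0,0,0,1],[0,-0.045,-0.041,0,0,0,1],[0,-0.045,-0.041,0,0,0,1],[0,-0.045,-0.041,0,0,0,1],[0,-0.045,-0.041,0,0,0,1],[0,-0.045,-0.041,0,0,0,1],[0,-0.045,-0.041,0,0,0,1]]]' ; python3 - <<'E'
from h import *
q=.678;p=lid(q,146,0,12);print(p)
need(loc(*NEST,[p[0]+14.5,0,p[2]+20]),NEST[2])
E
```

```text
clock: 1.55
eef_pos: [404.9, 9.5, 241.7]
tool_rot: [128.7, 89.9, -31.5]
ft_force: [1.4, -1.6, -0.2]
opening: 0.1
[np.float64(-26.182157862700453), 0, np.float64(176.92249180247467)]
t 1.55 pos [404.9   9.5 241.7] F [ 1.4 -1.6 -0.2] open 0.1
shift tool mm [  44.7 -161.5 -160.6]
turn rad [-1.064 -0.    -0.002]
turn rad [ 2.078e+00 -2.000e-03  0.000e+00]
```

```bash
python3 -m creep '[[[0,-0.043,-0.043,0,0,0,1],[0,-0.043,-0.043,0,0,0,1],[0,-0.04,-0.04,0,0,0,1],[0,-0.025,-0.025,0,0,0,1],[0,0,0,-0.18,0,0,1],[0,0,0,-0.18,0,0,1],[0,0,0,-0.18,0,0,1],[0,0,0,-0.18,0,0,1],[0,0,0,-0.18,0,0,1],[0,0,0,-0.16,0,0,1]]]' ; python3 - <<'E'
from h import *
q=.678;p=lid(q,146,0,12)
need(loc(*NEST,[p[0]+14.5,0,p[2]+20]),NEST[2])
E
```

```text
clock: 2.8
eef_pos: [495.1, 201.0, 241.2]
tool_rot: [-14.5, 90.0, -113.6]
ft_force: [0.4, -0.8, -0.4]
opening: -0.0
t 2.8 pos [495.1 201.  241.2] F [ 0.4 -0.8 -0.4] open -0.0
shift tool mm [ 44.3   3.7 -15.7]
turn rad [0.002 0.    0.   ]
turn rad [-3.14 -0.    0.  ]
```

```bash
python3 -m creep '[[[0.03,0.004,-0.016,0,0,0,1],[0.015,0,0,0,0,0,1],[0,0,0,0,0,0,1]]]' ; python3 - <<'E'
from h import *
pr=None
for q in np.append(np.arange(.678,0,-.1),[.08,0]):
    p=lid(q,146,0,12);w=loc(*NEST,[p[0]+14.5,0,p[2]])
    print(round(q,3),w.round(1),None if pr is None else (round(pr[2]-p[2],1),round(p[0]-pr[0],1)));pr=p
E
```

```text
clock: 3.18
eef_pos: [500.8, 215.2, 194.9]
tool_rot: [-45.4, 89.8, -144.9]
ft_force: [-0.3, -1.0, -0.0]
opening: 0.0
0.678 [501.2 215.9 176.9] None
0.578 [491.8 217.4 165.8] (np.float64(11.1), np.float64(-9.5))
0.478 [483.5 218.8 153.8] (np.float64(12.0), np.float64(-8.4))
0.378 [476.5 219.9 141. ] (np.float64(12.8), np.float64(-7.1))
0.278 [470.7 220.9 127.6] (np.float64(13.4), np.float64(-5.8))
0.178 [466.3 221.6 113.7] (np.float64(13.9), np.float64(-4.5))
0.078 [463.3 222.1  99.3] (np.float64(14.3), np.float64(-3.1))
0.08 [463.3 222.   99.6] (np.float64(-0.3), np.float64(0.0))
0.0 [461.9 222.3  88. ] (np.float64(11.6), np.float64(-1.4))
```

```bash
python3 - <<'E'
from h import *
state()
crop("side",205,205,100,90,"s1.png",6)
E
```

```text
t 3.17 pos [500.8 215.2 194.9] F [-0.3 -1.  -0. ] open 0.0
s1.png scale 6 origin 205 205
```

View pics/s1.png

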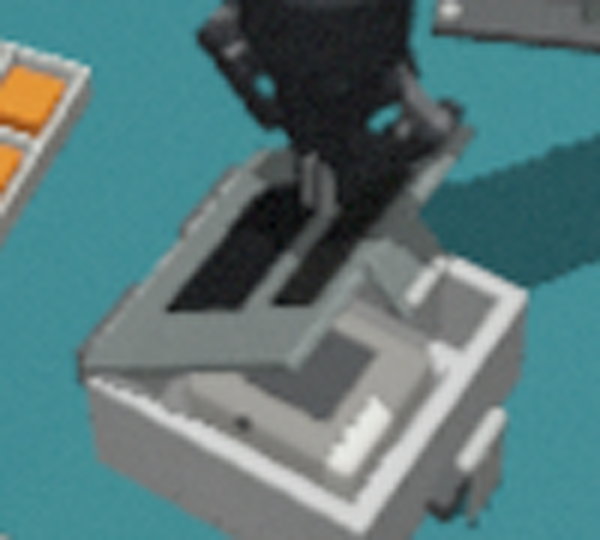

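The shut fingers are just above the pad, at about (335,215) in the crop. I'll follow the lid's arc down.

```bash
python3 -m creep '[[[0.018,0,0,0,0,0,1],[0.006,-0.005,0,0,0,0,1],[0.006,-0.005,0,0,0,0,1],[0.012,-0.0085,0,0,0,0,1],[0.013,-0.007,0,0,0,0,1]]]' ; python3 - <<'E'
from h import *
state()
crop("side",205,205,100,90,"s2.png",6)
E
```

```text
clock: 3.85
eef_pos: [475.5, 220.8, 140.7]
tool_rot: [-47.3, 90.0, -146.7]
ft_force: [0.5, -0.6, 0.2]
opening: -0.2
t 3.85 pos [475.5 220.8 140.7] F [ 0.5 -0.6  0.2] open -0.2
s2.png scale 6 origin 205 205
```

View pics/s2.png

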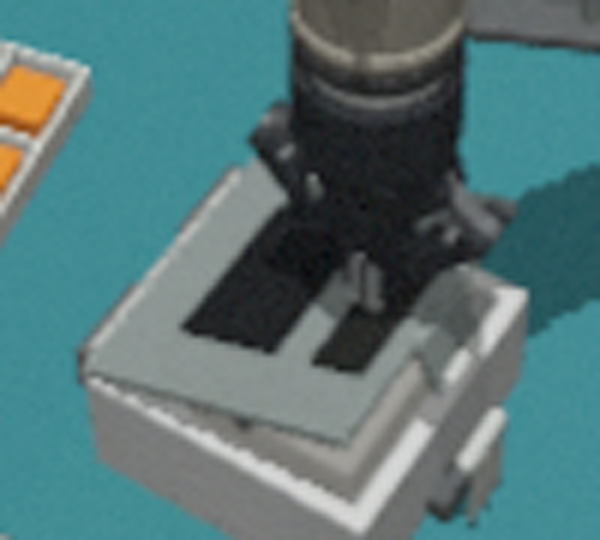

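The lid is following the fingers, which sit on the rear half of the pad. I'll continue and drift a little forward.

```bash
python3 -m creep '[[[0.013,-0.008,0,0,0,0,1],[0.014,-0.007,0,0,0,0,1],[0.012,-0.006,0,0,0,0,1],[0.005,-0.001,0,0,0,0,1],[0.004,0,0,0,0,0,1],[0.004,0,0,0,0,0,1]]]' ; python3 - <<'E'
from h import *
state()
E
python3 -m creep '[[[0.003,0,0,0,0,0,1],[0.003,0,0,0,0,0,1]]]' ; python3 - <<'E'
from h import *
state()
crop("side",205,205,100,90,"s3.png",6)
E
```

```text
clock: 4.65
eef_pos: [453.9, 224.4, 88.7]
tool_rot: [-77.4, 89.9, -176.7]
ft_force: [-0.3, 0.4, 1.9]
opening: -0.2
t 4.65 pos [453.9 224.4  88.7] F [-0.3  0.4  1.9] open -0.2
clock: 4.9
eef_pos: [454.1, 224.5, 87.3]
tool_rot: [7.1, 89.8, -92.3]
ft_force: [-12.3, -9.5, 44.5]
opening: 0.1
t 4.9 pos [454.1 224.5  87.3] F [-12.3  -9.5  44.5] open 0.1
s3.png scale 6 origin 205 205
```

View pics/s3.png

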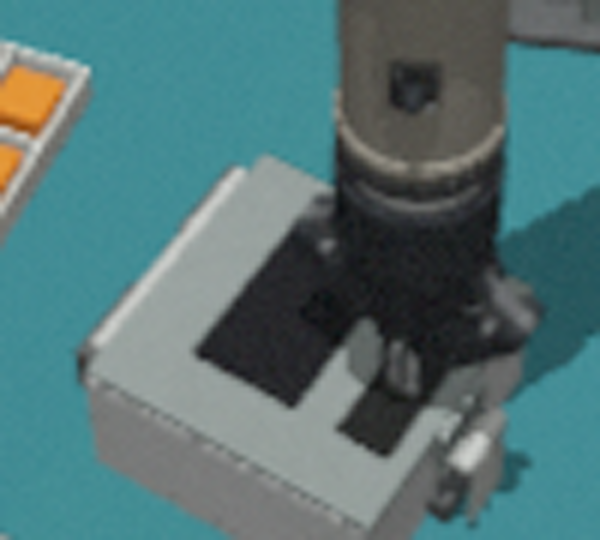

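The force is 44 N at z = 87, which is the pad height with the lid shut, so it has snapped. I'll lift, check the lid, and head for the catch.

```bash
python3 -m creep '[[[-0.02,0,0,0,0,0,1],[-0.05,0,0,0,0,0,1],[-0.06,0,0,0,0,0,1],[-0.03,0,0,-0.1,0,0,1],[0,0,0,-0.16,0,0,1],[0,0,0,-0.156,0,0,1]]]' ; python3 - <<'E'
from h import *
need(loc(*CON,[-68,62,210]),CON[2])
crop("side",205,205,100,90,"s4.png",6)
E
```

```text
clock: 5.7
eef_pos: [455.1, 224.1, 243.3]
tool_rot: [78.7, 89.9, 3.4]
ft_force: [-0.8, 0.5, -0.2]
opening: -0.1
t 5.7 pos [455.1 224.1 243.3] F [-0.8  0.5 -0.2] open -0.1
shift tool mm [  33.3 -117.   349.9]
turn rad [ 0.001  0.    -0.001]
turn rad [-3.141e+00  1.000e-03  0.000e+00]
s4.png scale 6 origin 205 205
```

View pics/s4.png

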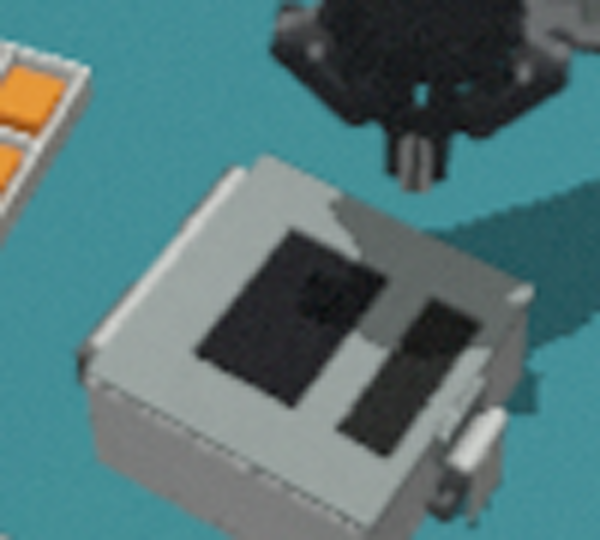

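The lid stays flush and latched. I'll move to the inner (-y) side of the lug.

```bash
python3 -m creep '[[[0,-0.01,0.03,0,0,0,1],[0,-0.017,0.055,0,0,0,1],[0,-0.02,0.055,0,0,0,1],[0,-0.02,0.055,0,0,0,1],[0,-0.02,0.055,0,0,0,1],[0,-0.02,0.055,0,0,0,1],[0,-0.01,0.035,0,0,0,1],[0.015,0,0.01,0,0,0,1],[0.02,0,0,0,0,0,1],[0,0,0,0,0,0,1]]]' ; python3 - <<'E'
from h import *
need(loc(*CON,[-68,66,115]),CON[2])
crop("side",260,110,100,110,"s5.png",5)
crop("top",275,190,100,90,"t5.png")
E
```

```text
clock: 7.0
eef_pos: [427.5, -142.1, 206.4]
tool_rot: [-139.2, 89.7, 145.3]
ft_force: [-0.1, 0.2, -0.7]
opening: 0.0
t 7.0 pos [ 427.5 -142.1  206.4] F [-0.1  0.2 -0.7] open 0.0
shift tool mm [91.4  3.  -1.1]
turn rad [-0.002 -0.003  0.003]
turn rad [3.14  0.005 0.005]
s5.png scale 5 origin 260 110
t5.png scale 6 origin 275 190
```

View pics/s5.png

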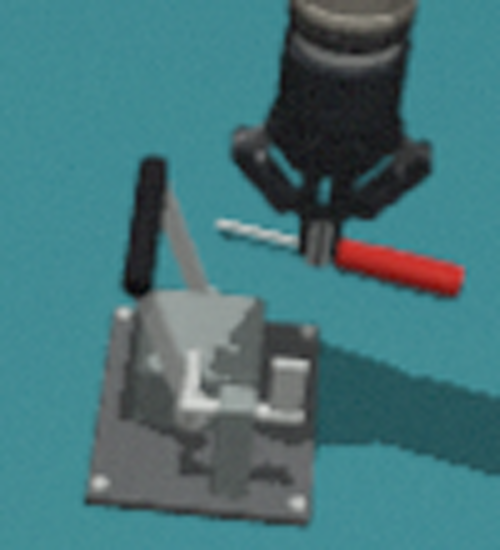

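View pics/t5.png

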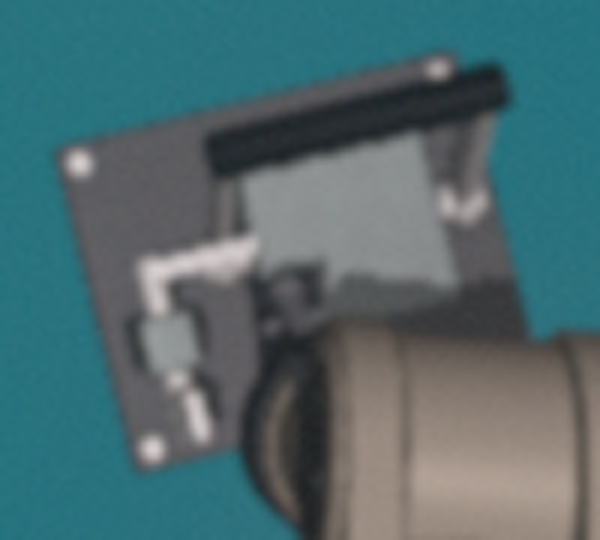

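```bash
python3 -m creep '[[[0.03,0.003,0,0,0,0,1],[0.04,0,0,0,0,0,1],[0.02,0,0,0,0,0,1],[0,0,0,0,0,0,1]]]' ; python3 - <<'E'
from h import *
need(loc(*CON,[-68,80,118]),CON[2])
crop("side",260,110,100,110,"s6.png",5)
E
```

```text
clock: 7.6
eef_pos: [431.1, -142.3, 117.8]
tool_rot: [-136.1, 89.9, 148.4]
ft_force: [0.4, -0.2, -0.1]
opening: 0.1
t 7.6 pos [ 431.1 -142.3  117.8] F [ 0.4 -0.2 -0.1] open 0.1
shift tool mm [ -0.2  -0.8 -16.4]
turn rad [-0.002 -0.001  0.001]
turn rad [3.139e+00 2.000e-03 2.000e-03]
s6.png scale 5 origin 260 110
```

View pics/s6.png

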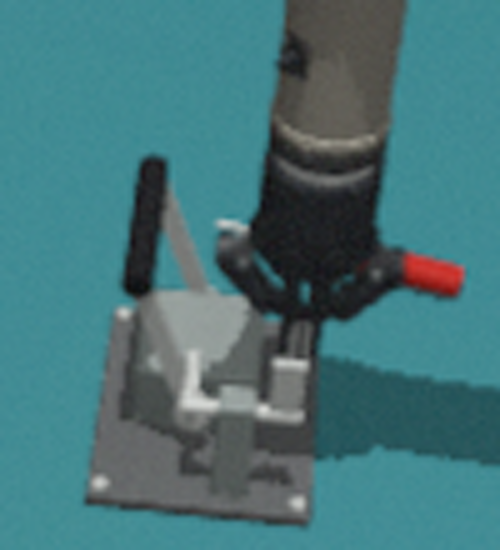

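```bash
python3 -m creep '[[[0,0,-0.012,0,0,0,1],[0,0,-0.01,0,0,0,1],[0,0,-0.01,0,0,0,1],[0.003,0,-0.007,0,0,0,1],[0.004,0,-0.006,0,0,0,1],[0.005,0,-0.004,0,0,0,1],[0.006,0,-0.004,0,0,0,1]]]' ; python3 - <<'E'
from h import *
need(loc(*CON,[-68,133,85]))
crop("side",260,110,100,110,"s7.png",5)
E
```

```text
clock: 8.52
eef_pos: [418.4, -91.8, 99.9]
tool_rot: [-54.0, 90.0, -129.6]
ft_force: [0.9, -1.4, 0.5]
opening: 0.3
t 8.53 pos [418.4 -91.8  99.9] F [ 0.9 -1.4  0.5] open 0.3
shift tool mm [ 14.9  -1.3 -17.3]
s7.png scale 5 origin 260 110
```

View pics/s7.png

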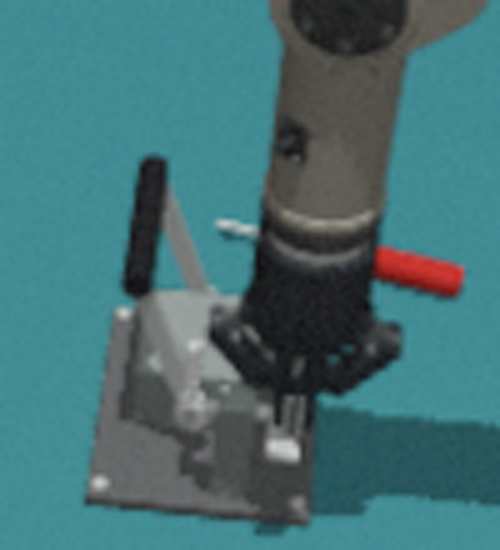

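The lug is over to about 1.4 rad and the blade is up. I'll press it down to its stop.

```bash
python3 -m creep '[[[0.002,-0.001,-0.009,0,0,0,1],[0.006,0,-0.008,0,0,0,1],[0.006,0,0,0,0,0,1],[0.003,0,0,0,0,0,1],[0.002,0,0,0,0,0,1]]]' ; python3 - <<'E'
from h import *
need(loc(*CON,[-68,133,85]))
E
```

```text
clock: 9.2
eef_pos: [413.1, -74.2, 84.0]
tool_rot: [-83.0, 89.8, -158.5]
ft_force: [-12.0, 3.2, 40.1]
opening: -0.1
t 9.2 pos [413.1 -74.2  84. ] F [-12.    3.2  40.1] open -0.1
shift tool mm [-1.  -0.5  1. ]
```

```bash
python3 -m creep '[[[-0.02,0,0,0,0,0,1],[-0.05,0,0,0,0,0,0],[-0.06,0,0,0,0,0,0],[-0.03,0,0,0,0,0,0]]]' ; python3 - <<'E'
from h import *
need(loc(*CON,[44.6,0,230]),CON[2])
crop("side",260,110,100,110,"s8.png",5)
E
```

```text
clock: 9.7
eef_pos: [414.3, -75.5, 243.7]
tool_rot: [54.4, 89.8, -21.2]
ft_force: [0.7, -0.6, -1.2]
opening: 54.6
t 9.7 pos [414.3 -75.5 243.7] F [ 0.7 -0.6 -1.2] open 54.6
shift tool mm [ 14.2 111.6 132. ]
turn rad [-0.004  0.002 -0.003]
turn rad [ 3.138e+00 -4.000e-03 -3.000e-03]
s8.png scale 5 origin 260 110
```

View pics/s8.png

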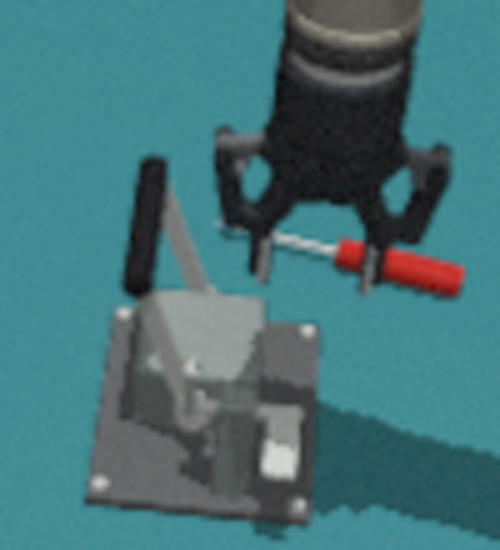

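The lug now lies over outwards at (280,450). I'll move above the crossbar.

```bash
python3 -m creep '[[[0,0.025,0.03,0,0,0,0],[0,0.035,0.042,0,0,0,0],[0,0.035,0.04,0,0,0,0],[0,0.0165,0.02,0,0,0,0],[0.014,0,0,0,0,0,0],[0,0,0,0,0,0,0]]]' ; python3 - <<'E'
from h import *
need(loc(*CON,[44.6,0,147]),CON[2])
crop("side",260,100,100,110,"s9.png",5)
crop("top",275,190,100,90,"t9.png")
E
```

```text
clock: 10.5
eef_pos: [552.1, -174.6, 224.9]
tool_rot: [-120.0, 89.7, 164.5]
ft_force: [1.0, -0.6, -0.0]
opening: 85.4
t 10.5 pos [ 552.1 -174.6  224.9] F [ 1.  -0.6 -0. ] open 85.4
shift tool mm [77.9  3.3  1.9]
turn rad [-0.002 -0.003  0.005]
turn rad [3.14  0.007 0.004]
s9.png scale 5 origin 260 100
t9.png scale 6 origin 275 190
```

View pics/s9.png

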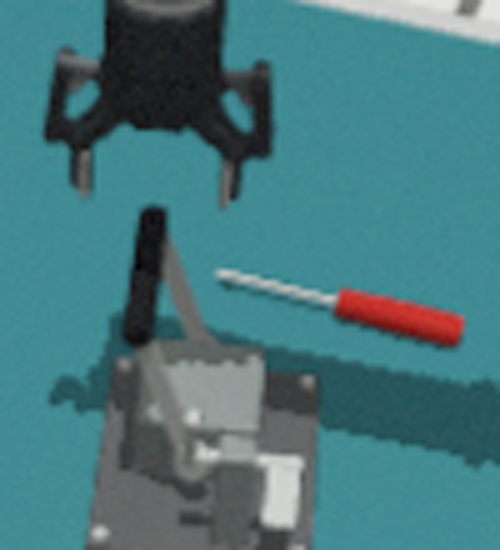

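View pics/t9.png

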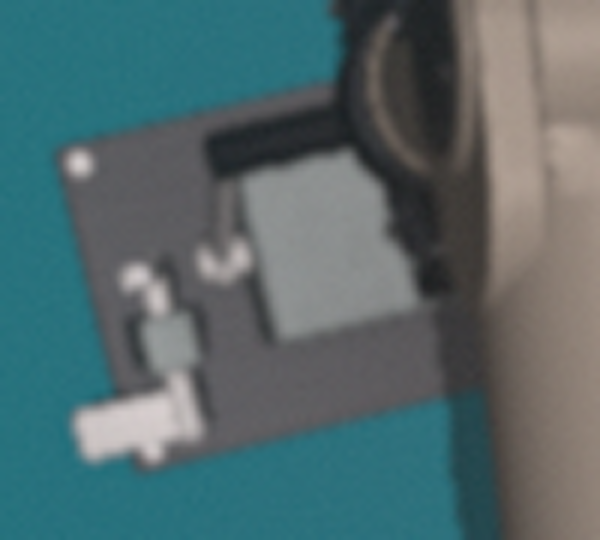

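The catch is clearly over: the lug lies flat outwards at (125,420) in the top crop, and the blade stands up at (140,275). I'll descend over the bar and grasp it.

```bash
python3 -m creep '[[[0.02,0.003,0.001,0,0,0,0],[0.035,0,0,0,0,0,0],[0.02,0,0,0,0,0,0],[0.002,0,0,0,0,0,0]]]' ; python3 - <<'E'
from h import *
need(loc(*CON,[44.6,0,147]),CON[2])
crop("side",260,100,100,110,"s10.png",5)
E
```

```text
clock: 11.1
eef_pos: [555.3, -175.9, 148.0]
tool_rot: [-110.2, 89.8, 174.3]
ft_force: [0.2, 0.1, 0.2]
opening: 85.3
t 11.1 pos [ 555.3 -175.9  148. ] F [0.2 0.1 0.2] open 85.3
shift tool mm [ 1.   0.2 -0.3]
turn rad [-0.003 -0.002  0.004]
turn rad [3.138e+00 6.000e-03 2.000e-03]
s10.png scale 5 origin 260 100
```

View pics/s10.png

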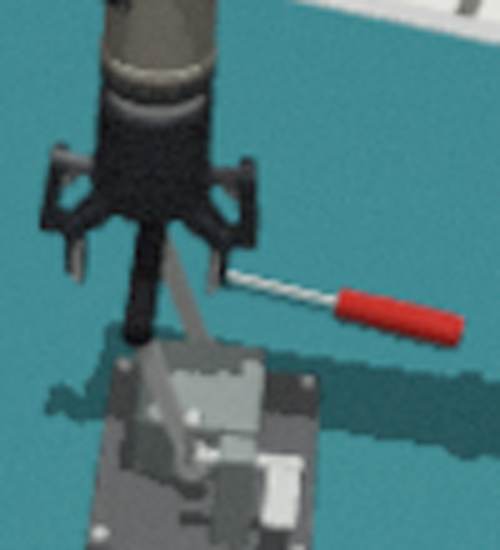

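```bash
python3 -m creep '[[[0,0,0,0,0,0,1],[0,0,0,0,0,0,1],[0,0,0,0,0,0,1],[0,0,0,0,0,0,1],[0,0,0,0,0,0,1],[0,0,0,0,0,0,1],[0,0,0,0,0,0,1]]]' ; python3 - <<'E'
from h import *
state()
pr=None
for q in np.arange(0,1.01,.1):
    a=.35-q;p=np.array([130*np.sin(a),45+130*np.cos(a)])
    if pr is not None: print(round(q,1),"tool x",round(pr[1]-p[1],1),"y",round(p[0]-pr[0],1), loc(*CON,[p[0],0,p[1]-19]).round(1))
    pr=p
E
```

```text
clock: 12.02
eef_pos: [555.6, -176.5, 151.1]
tool_rot: [-79.8, 89.8, -155.4]
ft_force: [-5.1, -0.3, 4.9]
opening: 20.1
t 12.03 pos [ 555.6 -176.5  151.1] F [-5.1 -0.3  4.9] open 20.1
0.1 tool x -3.8 y -12.4 [ 543.4 -178.6  152. ]
0.2 tool x -2.6 y -12.7 [ 531.1 -181.9  154.5]
0.3 tool x -1.3 y -12.9 [ 518.5 -185.1  155.8]
0.4 tool x 0.0 y -13.0 [ 506.  -188.4  155.8]
0.5 tool x 1.3 y -12.9 [ 493.5 -191.7  154.5]
0.6 tool x 2.6 y -12.7 [ 481.1 -194.9  152. ]
0.7 tool x 3.8 y -12.4 [ 469.1 -198.1  148.1]
0.8 tool x 5.1 y -12.0 [ 457.6 -201.1  143.1]
0.9 tool x 6.2 y -11.4 [ 446.5 -204.   136.8]
1.0 tool x 7.3 y -10.7 [ 436.1 -206.7  129.5]
```

The fingers have closed to 20 mm on a 22 mm bar and the tool rode up 3 mm, so the grip is slightly above the bar's centre. I'll reopen, lower by 6 mm and grasp again.

```bash
python3 -m creep '[[[0,0,0,0,0,0,0.4],[0,0,0,0,0,0,0.4],[0.006,0,0,0,0,0,0.4],[0,0,0,0,0,0,0.4]]]' ;  python3 -m creep '[[[0,0,0,0,0,0,1],[0,0,0,0,0,0,1],[0,0,0,0,0,0,1],[0,0,0,0,0,0,1],[0,0,0,0,0,0,1],[0,0,0,0,0,0,1]]]' ; python3 - <<'E'
from h import *
crop("side",260,100,100,110,"s11.png",5)
E
```

```text
clock: 12.52
eef_pos: [556.8, -175.9, 143.4]
tool_rot: [-119.8, 89.9, 164.6]
ft_force: [-0.2, 0.8, -0.2]
opening: 51.3
clock: 13.28
eef_pos: [555.6, -176.3, 144.4]
tool_rot: [-88.1, 89.8, -163.7]
ft_force: [-5.5, -0.8, 4.1]
opening: 20.1
s11.png scale 5 origin 260 100
```

View pics/s11.png

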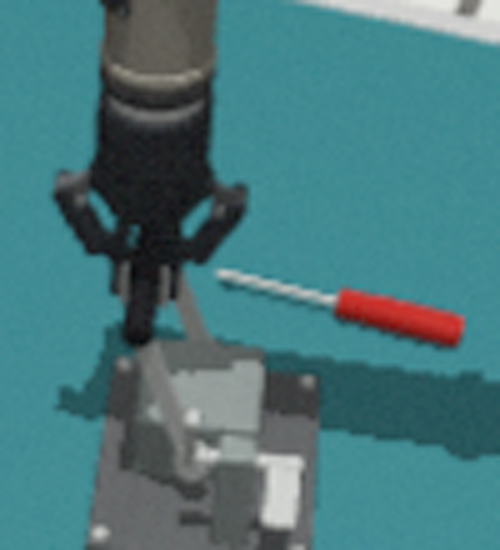

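The opening is 20.1 mm again, so that is just pad compression and the grasp is sound. I'll pull along the arc.

```bash
python3 -m creep '[[[-0.004,-0.0125,0,0,0,0,1],[-0.0025,-0.0125,0,0,0,0,1],[-0.0015,-0.013,0,0,0,0,1],[0,-0.013,0,0,0,0,1],[0.0015,-0.013,0,0,0,0,1]]]' ; python3 - <<'E'
from h import *
crop("side",260,100,100,110,"s12.png",5)
E
```

```text
clock: 13.95
eef_pos: [504.8, -189.8, 155.8]
tool_rot: [79.4, 88.6, 4.0]
ft_force: [10.9, 2.4, 6.0]
opening: 20.3
s12.png scale 5 origin 260 100
```

View pics/s12.png

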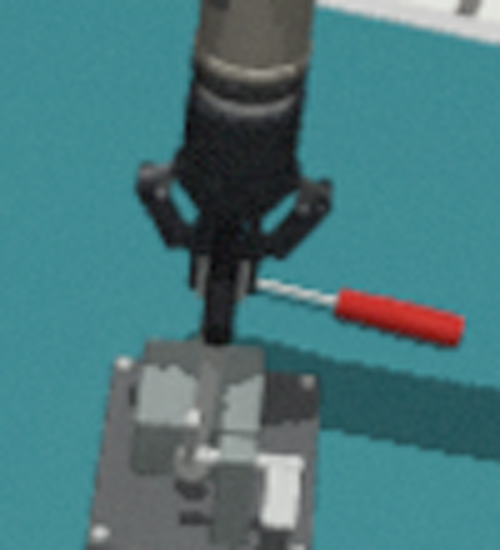

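```bash
python3 -m creep '[[[0.0025,-0.0125,0,0,0,0,1],[0.004,-0.0125,0,0,0,0,1],[0.005,-0.012,0,0,0,0,1],[0.006,-0.0115,0,0,0,0,1],[0.001,-0.002,0,0,0,0,1],[0,0,0,0,0,0,1]]]' ; python3 - <<'E'
from h import *
crop("side",260,100,100,110,"s13.png",5)
need(loc(*CON,[-67.9,0,136.8]))
E
```

```text
clock: 14.75
eef_pos: [454.4, -203.1, 137.8]
tool_rot: [71.4, 89.0, -4.1]
ft_force: [4.6, 2.2, 16.1]
opening: 19.8
s13.png scale 5 origin 260 100
t 14.8 pos [ 454.4 -203.1  137.8] F [ 2.9  2.9 15.5] open 20.5
shift tool mm [ 0.9 -7.8 -1.1]
```

View pics/s13.png

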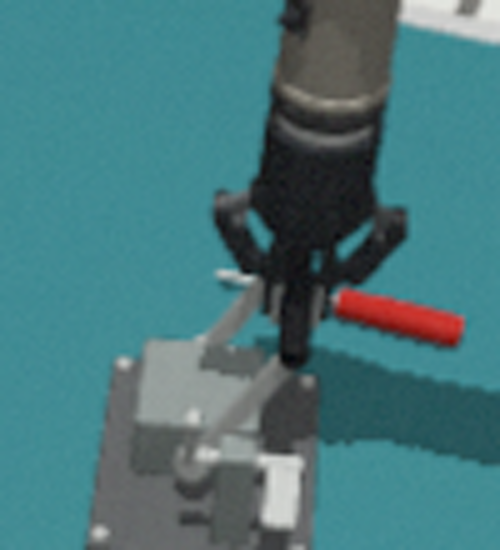

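About 0.83 rad so far. I'll pull in small steps until the stop shows in the force.

```bash
python3 -m creep '[[[0.002,-0.004,0,0,0,0,1],[0.002,-0.004,0,0,0,0,1],[0,0,0,0,0,0,1]]]'; python3 -m creep '[[[0.001,-0.002,0,0,0,0,1],[0.001,-0.002,0,0,0,0,1],[0,0,0,0,0,0,1]]]'; python3 -m creep '[[[0.001,-0.002,0,0,0,0,1],[0.001,-0.002,0,0,0,0,1],[0,0,0,0,0,0,1]]]'; python3 - <<'E'
from h import *
s,M=state();print((M.T@s["ft_force"]).round(1))
E
```

```text
clock: 15.18
eef_pos: [447.7, -204.8, 133.3]
tool_rot: [74.0, 88.8, -1.4]
ft_force: [6.8, 2.0, 10.4]
opening: 20.2
clock: 15.55
eef_pos: [447.2, -205.0, 133.0]
tool_rot: [74.9, 88.4, -0.4]
ft_force: [9.6, 4.5, 14.2]
opening: 20.2
clock: 15.92
eef_pos: [447.4, -205.0, 132.9]
tool_rot: [75.3, 87.9, 0.0]
ft_force: [13.4, 5.7, 18.6]
opening: 20.5
t 15.93 pos [ 447.4 -205.   132.9] F [13.4  5.7 18.6] open 20.5
[-18.1  15.   -2. ]
```

Motion stopped at (447,-205), where 446.5,-204 was predicted for the stop, and the force keeps climbing with further pull. So the lever is at its stop. Now a final look at everything.

```bash
python3 -m creep '[[[0,0,0,0,0,0,1],[0,0,0,0,0,0,1],[0,0,0,0,0,0,1],[0,0,0,0,0,0,1]]]'; python3 - <<'E'
from h import *
for n in("side","top"):
    c=manip.read_camera(n);cv2.imwrite(f"pics/{n}F.png",cv2.resize(c["color"][:,:,::-1],(800,600),interpolation=cv2.INTER_CUBIC))
crop("side",260,100,100,110,"sF2.png",5)
g=.35-.9
for y in(66,-66): print((proj("side",loc(*CON,[130*np.sin(g),y,45+130*np.cos(g)]))-[260,100])*5)
state()
E
```

```text
clock: 16.42
eef_pos: [447.4, -205.0, 132.9]
tool_rot: [75.3, 88.0, -0.0]
ft_force: [14.0, 6.1, 17.3]
opening: 20.7
sF2.png scale 5 origin 260 100
[299.83113292 363.2226605 ]
[306.91805498 237.39453975]
t 16.57 pos [ 447.3 -205.   132.9] F [13.9  6.6 17.8] open 20.5
```

View pics/sideF.png

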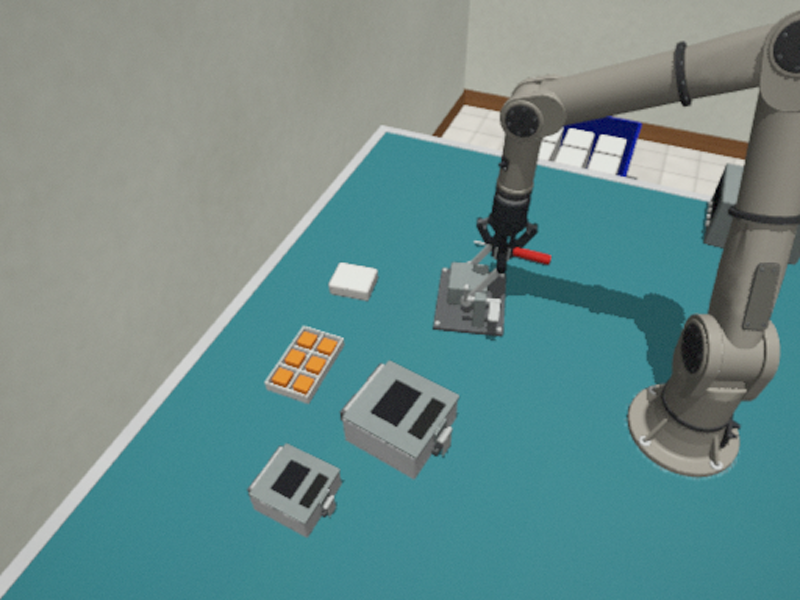

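View pics/topF.png

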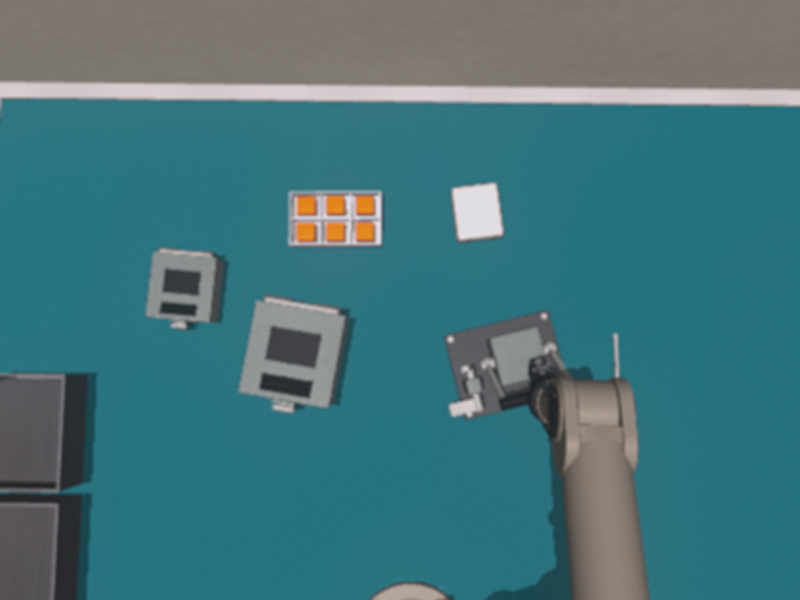

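View pics/sF2.png

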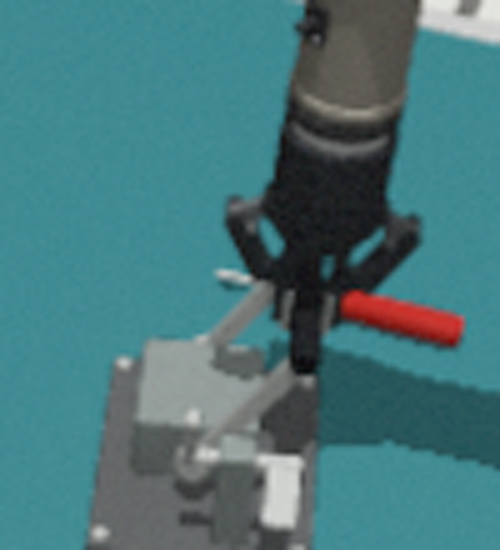

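The bar's near end is at about (303,362) in the crop, against (300,363) predicted for 0.9 rad. The lid is shut, the catch is flipped, and the tray, spare housing and screwdriver haven't moved. Handing in.

```bash
python3 - <<'E'
from station import manip
print(manip.finish_job())
E
```

```text
the job is handed in; nothing more can be done
None
```

I shut the large nest's lid, flipped the catch fully over, then pulled the lever to its stop. I handed the job in at about 16.6 s with the gripper still holding the lever.

- **Lid:** I pressed it down with shut fingers until the force read about 44 N at the shut height. It stayed flush after I lifted off and in the final pictures.
- **Catch:** I pushed it outwards until the force read about 40 N at its stop. The final top view shows the lug lying outwards.
- **Lever:** it stopped moving within about 1 mm in x and y of the position predicted for 0.9 rad, while the force kept rising with further pull. The bar's end in the picture matched that angle to about 1 px. The grip opening held at about 20.5 mm on the 22 mm bar.
- **Bystanders:** the tray, the spare housing and the screwdriver look unmoved in the final pictures.

My first grasp of the bar sat a few millimetres high, so I reopened, lowered the gripper and grasped again before pulling. None of the final checks failed. The pads read about 20 mm on the 22 mm bar in both grasps, so I took that as pad compression.

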